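# Draw the silver medal from the rack and send it to the inspection lamp

### The job

Swing the rack's steel keeper bar open toward the robot by its red ball so that the slots are free, and slide the silver medal up out of its slot by its top edge. Stand it on the white easel of the green carriage, leaning and facing just as it did in the rack, let go, and only then push the carriage by its black-balled post along the rail until it clicks into the inspection detent at the lamp. Leave the gold and bronze medals in their slots, leave the keeper bar open, and do not disturb the jar or the brass ring.

Things in the scene. Friction and masses are not known exactly. Their poses are not given: they have to be found in the camera images.
- medal_rack: Fixed blue/aluminium rack, base 110 x 316 mm; origin under the base's centre, x away from the robot, y left along the row, z up (yaw varies). Three slots side by side at y -98, 0, +98 mm, leaning back 30 deg, tops away from the robot: up the slot is u = (0.5, 0, 0.866), medal normal n = (-0.866, 0, 0.5) in this frame. End cheeks reach 50 mm along u, y +-158.
- slot_foot (a point): In the middle slot: where its floor meets the support plate (far side) on which the medal lies; rack axes. Plate 45 mm long along u, slot 11 mm wide along n, 94 mm in y; front plate (+n side) 36 mm long. A medal spans 0 to 90 mm along u from here, so its upper 45 mm stand clear of the rack.
- silver_medal: Silver octagonal medal, 90 mm across flats, 8 mm thick, 120 to 210 g, on edge in one of the slots (which one varies). Origin: centre of its under face (on the support plate, far side). Own z = normal toward its other face, 8 mm on (rack's n, robot side and up); own x points up the slot (u), top edge at own x = 45 mm. Drawn 50 mm along u it is clear.
- gold_medal: Gold medal, same size and axes, in another slot; leave alone.
- bronze_medal: Bronze (reddish) medal, same size and axes, in another slot; leave alone.
- keeper (a joint): Hinge of the steel keeper bar, rad: 0 = closed over the medals, 1.3 = fully swung open, toward the robot. Stays where it is left (friction 0.25 N m).
- keeper_hinge (a point): Middle of the keeper's hinge axis (along the rack's y), rack axes; fixed. The bar is an 8 mm rod 100 mm from this axis, closed 6 mm above the medals' top edges, with side arms at y +-166 mm.
- keeper_knob (a point): Centre of the red ball, 18 mm diameter, on an 8 mm stem in the middle of the bar, 135 mm from the hinge axis; when closed it lies from the hinge along u. Pushed from behind toward the rack's -x, to the robot (3 to 4 N), it swings the bar open in an arc over the top.
- carriage (a joint): Travel of the green carriage along its rail, m: starts at 0 to 0.03 (loading end, nearer the rack); inspection detent at 0.140, end stop 0.165. Friction about 1.5 N, plus 4 to 6 N to climb into the spring detent, which centres it over the last few mm. Positive travel is along the rail's -y (to the robot's right). Stays where it is left.
- easel_seat (a point): Middle of the easel's ledge at the foot of its support plate, on the carriage; rail axes (x away from robot, y toward the loading end, z up). Leans back 30 deg: u = (0.5, 0, 0.866), n = (-0.866, 0, 0.5). Plate 45 mm along u; ledge 13 mm deep along n with an 11 mm lip; cheeks at y +-49 mm, 30 mm high. With the medal seated its origin is at (22, 0, 39) mm.
- carriage_knob (a point): Centre of the black ball (22 mm diameter, 109 mm above the tray) on the carriage's upright 12 mm push post, 88 mm along the rail's +y from the medal's middle; rail axes. Push it toward -y.
- inspection_mark (a point): On the rail (30 mm wide, top 19 mm above the tray): the carriage's middle stands here at the detent; rail axes. A black lamp stands 75 to 120 mm in front of it (-x), up to 170 mm high.
- green_jar: Green jar with black cap, 38 mm diameter, 42 mm tall, loose in front of the rack; origin under its centre. Bystander.
- brass_ring: Brass ring weight, 42 mm diameter, 10 mm tall, loose in front of the rack; origin under its centre. Bystander.

How it is judged:
On the way, in this order (a step that is already met when the one before it is completed fails the run):
1. the keeper bar is swung open (past 0.9 rad) with the medals still in the rack (value of joint keeper above 0.9 rad and z of silver_medal in the frame of medal_rack below 0.07 m), for 0.1 s.
2. the silver medal, held in the fingers, is drawn up clear of its slot (its centre 40 mm above where it was in the rack) (z of silver_medal in the frame of medal_rack above 0.103 m and contact force between the fingers and silver_medal above 0.5 N), for 0.05 s.
3. the silver medal stands on the easel, let go, with the carriage still at the loading end (travel under 0.06) (x of silver_medal in the frame of easel_seat between 0.0145 and 0.0305 m and y of silver_medal in the frame of easel_seat between -0.007 and 0.007 m and z of silver_medal in the frame of easel_seat between 0.032 and 0.047 m and angle between the z axis of silver_medal and the x axis of easel_seat, either way round between 0.4 and 0.72 rad and angle between the z axis of silver_medal and the y axis of easel_seat, either way round above 1.43 rad and angle between silver_medal's own z axis and vertical below 1.3 rad and contact force between the fingers and silver_medal below 0.1 N and value of joint carriage below 0.06 m), for 0.2 s.
At the end, for the whole second after the job is handed in: Carriage in the detent (travel 0.140 m within 5 mm); silver medal at rest on the easel, let go, within about 7 mm of its place, leaning 23 to 41 deg, facing as in the rack; keeper bar over 0.9 rad; gold and bronze medals in their slots (moved under 12 mm) (x of silver_medal in the frame of easel_seat between 0.0145 and 0.0305 m and y of silver_medal in the frame of easel_seat between -0.007 and 0.007 m and z of silver_medal in the frame of easel_seat between 0.032 and 0.047 m and angle between the z axis of silver_medal and the x axis of easel_seat, either way round between 0.4 and 0.72 rad and angle between the z axis of silver_medal and the y axis of easel_seat, either way round above 1.43 rad and angle between silver_medal's own z axis and vertical below 1.3 rad and contact force between the fingers and silver_medal below 0.1 N and value of joint carriage between 0.135 and 0.145 m and value of joint keeper above 0.9 rad and linear speed of silver_medal below 0.02 m/s and distance of each of gold_medal, bronze_medal from where it was at the start of the episode below 0.012 m); the robot touches nothing.
It fails at once if the gold medal is moved more than 12 mm (distance of gold_medal from where it was at the start of the episode above 0.012 m).
It fails at once if the bronze medal is moved more than 12 mm (distance of bronze_medal from where it was at the start of the episode above 0.012 m).
It fails at once if the green jar is moved more than 20 mm (distance of green_jar from where it was at the start of the episode above 0.02 m).
It fails at once if the brass ring is moved more than 20 mm (distance of brass_ring from where it was at the start of the episode above 0.02 m).
It also fails if it takes over 64 s, if anything falls off the work surface, if the arm or the gripper's body presses on something with over 40 N, if the wrist force passes 120 N, or if a joint passes its speed limit or range.

### The arm

A 7-joint arm with a two-finger parallel gripper is mounted at the origin on a cart in front of the work surface, level with it; the furniture and walls round the work are solid. World frame = base frame: x ahead of the robot, y to its left, z up, the work surface at z = 0. Lengths are in m, angles in rad, forces in N, time in s.
With the tool pointing down it reaches from about 0.425 to 0.925 m from the base axis. Payload 6.8 kg.
Tool frame: the origin (TCP) lies between the finger pads; the fingertips stand finger_overhang ahead of it and the grasp point (between the pads) lies 6 mm ahead of it (finger_overhang is the distance from the TCP to the fingertips, in m); z points along the fingers, y is the line along which they close (so a half turn about z gives the same grasp; the last joint's range is limited). The gripper opens to 85 mm and grips with 20 to 120 N. Pads are 22 mm wide; open, the fingers measure 114 mm over their backs; the gripper's body (76 mm by 85 mm) begins 54 mm behind the grasp point. The pads swing forward as they close: fully open they stand 13 mm farther back than shut.
Start: joints at [1.177, 0.477, 0.022, 1.555, -0.011, 1.109, -0.083], TCP at [0.19, -0.648, 0.256] pointing down, gripper open.
Joint ranges: [-2.96, 2.96], [-0.34, 2.1], [-1.41, 1.46], [0.24, 2.44], [-1.37, 4.51], [0.17, 1.92], [-2.96, 2.96]. Speed limits (rad/s): [2.39, 2.39, 3.14, 3.14, 3.14, 3.14, 3.14].

### API

Orientations are given as a unit quaternion [w, x, y, z].
In Python, from station import * gives the robot as it stands.
- The arm moves only by the tool drive_tool, never from a script. Its argument "increments" is a list of rows, each an object of numbers: "claw": the finger opening in m, from 0 to 0.0854; "dx", "dy", "dz": the shift along the tool's x, y, z in m; "wx", "wy", "wz": the turn, a rotation vector about the tool's x, y, z in degrees. A call has 1 to 20 rows; each row shifts and turns the commanded pose from where the row before left it, along the tool's axes as they then stand; what a row does not reach is not made up. A row lasts 1/8 s, in which the tool goes at most 62.5 mm and 10.7 degrees, less where a joint would pass 70% of its speed; a pose out of reach is approached as far as the arm can. A call with a gripper value outside its range is refused whole. The fingers move at their own pace and stop on an object; "newtons" is the grip in N (left out, the last holds). Time passes only in rows, so rows that do not move let the fingers close. It gives the time, the measured TCP pose, the force, the opening and the grip force at its end, in the units of the state.
- get_obs(): the state, without advancing time (a new reading comes with each control period).
- read_camera(name): name is "scene" or "side" or "wrist"; returns (picture, depth): 420x560x3 uint8, red, green, blue; 420x560 float32, m along the optical axis (not along the pixel's ray), 0 where there is no reading.
- calibration(name): a dict with "intrinsics" (3x3 intrinsics, pixels), "R" (3x3) and "t" (3): a world point X has camera coordinates R X + t; the wrist camera has in their place "mount" (4x4, takes a point from camera to tool coordinates, whose origin is the TCP and whose axes are the flange's). Camera axes: x right, y down, z forward; pixel columns grow to the right and rows downward; lengths in m; the calibration is good to about 2 mm. A picture is of the moment at which its call begins: read the wrist's pose just before it. calibration takes no time and is no camera call.
- hand_in(): hands the job in; it is judged then, once.
The state is a dict: "t": time; "q": joint angles; "joint_vel": joint speeds; "joint_torque": joint torques, N m; "eef_pos": TCP position; "tool_rot": TCP orientation; "contact_force": force on the tool from outside, world axes, zero at the start; "torque": the same for the moment, N m; "gripper_width": opening from 0.0 (shut) to 1.0 (fully open); "grasp_force": force on a finger pad.
Only numpy, scipy, OpenCV 4.12 (cv2) and the standard library are available. Lean on these libraries where they do the work, as an engineer would, in place of code of your own. Each camera call takes 0.05 s, during which the arm holds its last target. There are 200 camera calls.

## Working session

There is one attempt and no reset: what is moved stays moved. The work goes in short steps, Python scripts to look and compute and a tool call to move; the robot and the scene stay as the last step left them, time stands still between calls to the robot, and variables do not carry over. Pictures are saved under pics/ and viewed, at most 10 in all, crops included, and the job is handed in when it is done.

Besides the shell and the picture viewer there is one more tool, called by a JSON object that holds its "op" and its "data". drive_tool: Moves the arm, as the interface text tells. Its arguments: {"type":"object","properties":{"increments":{"type":"array","items":{"type":"object","properties":{"claw":{"type":"number"},"dx":{"type":"number"},"dy":{"type":"number"},"dz":{"type":"number"},"wx":{"type":"number"},"wy":{"type":"number"},"wz":{"type":"number"}}}},"newtons":{"type":"number"}},"required":["increments"]}

```bash
ls; mkdir -p pics; python3 - <<'E'
from station import *
import cv2,numpy as np
o=get_obs(); print({k:np.round(v,3) for k,v in o.items()})
try: print(finger_overhang)
except Exception as e: print(e)
for n in ['scene','side']:
    p,d=read_camera(n); cv2.imwrite(f'pics/{n}0.png',p[...,::-1]); np.save(f'pics/{n}0.npy',d)
    c=calibration(n); print(n,c)
print(calibration('wrist'))
E
```

```text
pics
{'t': np.float64(0.0), 'q': array([ 1.177,  0.478,  0.022,  1.556, -0.012,  1.109, -0.083]), 'joint_vel': array([ 0.002,  0.   ,  0.001,  0.   , -0.001,  0.   ,  0.001]), 'joint_torque': array([-1.0000e-03, -5.9645e+01,  1.6070e+00, -2.8119e+01,  1.2000e-02,
        9.0000e-03, -0.0000e+00]), 'eef_pos': array([ 0.19 , -0.647,  0.255]), 'tool_rot': array([-0.001,  0.99 ,  0.142, -0.   ]), 'contact_force': array([-0.514,  0.081,  0.485]), 'torque': array([-0.043,  0.035,  0.015]), 'grasp_force': np.float64(0.0), 'gripper_width': np.float64(0.997)}
0.025
scene {'intrinsics': array([[475.69882538,   0.        , 283.09632175],
       [  0.        , 475.69882538, 206.25962392],
       [  0.        ,   0.        ,   1.        ]]), 'R': array([[-0.81812916, -0.57488689,  0.01302854],
       [-0.37028006,  0.50934541, -0.77682684],
       [ 0.43995154, -0.64036889, -0.62957948]]), 't': array([0.41984991, 0.25109128, 0.95784502])}
side {'intrinsics': array([[493.72508106,   0.        , 282.05089792],
       [  0.        , 493.72508106, 214.32382968],
       [  0.        ,   0.        ,   1.        ]]), 'R': array([[-0.99971337,  0.02297802,  0.00672193],
       [ 0.00458248,  0.45923379, -0.88830362],
       [-0.0234984 , -0.88801821, -0.45920746]]), 't': array([0.46803445, 0.08139751, 1.4500761 ])}
{'intrinsics': array([[331.92304467,   0.        , 279.22816632],
       [  0.        , 331.92304467, 211.25192097],
       [  0.        ,   0.        ,   1.        ]]), 'mount': array([[ 5.34531133e-04, -9.52951459e-01, -3.03122468e-01,
         7.80675166e-02],
       [ 9.99999540e-01,  7.50729565e-04, -5.96715737e-04,
        -3.00718785e-04],
       [ 7.96204131e-04, -3.03122009e-01,  9.52951422e-01,
        -1.17958634e-01],
       [ 0.00000000e+00,  0.00000000e+00,  0.00000000e+00,
         1.00000000e+00]])}
```

View pics/scene0.png

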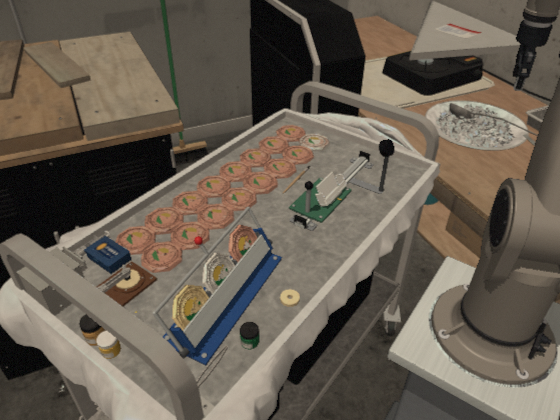

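View pics/side0.png

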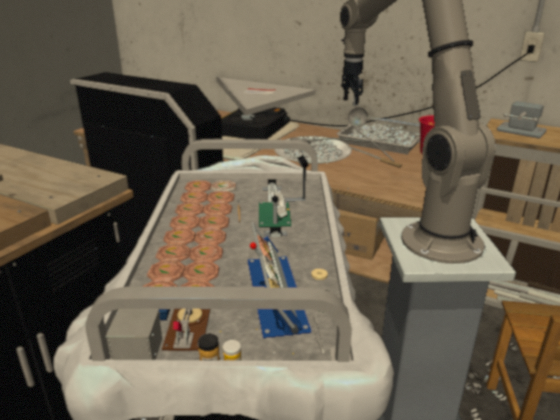

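Silver is the middle medal at about (215,270), gold is at (188,305) and bronze at (242,243). The red ball is at (198,240), the black-balled post at (309,185), the lamp at (385,150), the ring at (290,297) and the jar at (249,335). Next I'll take an enlarged crop.

```bash
cat > h.py <<'E'
from station import *
import cv2,numpy as np
from scipy.spatial.transform import Rotation as Rn
def cam(n):
    c=calibration(n); return c['intrinsics'],c['R'],np.array(c['t'])
def w(n,d,u,v,r=1):
    K,R,t=cam(n); u0,v0=int(round(u)),int(round(v)); z=np.median(d[v0-r:v0+r+1,u0-r:u0+r+1])
    return R.T@(z*np.linalg.inv(K)@[u,v,1]-t)
def plane(n,u,v,z):
    K,R,t=cam(n); r=R.T@np.linalg.inv(K)@[u,v,1]; c=-R.T@t; return c+r*(z-c[2])/r[2]
def proj(n,X):
    K,R,t=cam(n); p=K@(R@np.asarray(X)+t); return p[:2]/p[2]
def cloud(n,d):
    K,R,t=cam(n); v,u=np.mgrid[:420,:560]
    P=np.stack([u,v,np.ones_like(u)],-1)@np.linalg.inv(K).T*d[...,None]
    return (P-t)@R
def tool():
    o=get_obs(); q=o['tool_rot']; return np.array(o['eef_pos']),Rn.from_quat([q[1],q[2],q[3],q[0]]).as_matrix()
E
python3 - <<'E'
from h import *
p=cv2.imread('pics/scene0.png'); d=np.load('pics/scene0.npy')
cv2.imwrite('pics/c1.png',cv2.resize(p[200:370,130:330],None,fx=3.5,fy=3.5,interpolation=cv2.INTER_CUBIC))
cv2.imwrite('pics/c2.png',cv2.resize(p[130:240,270:410],None,fx=5,fy=5,interpolation=cv2.INTER_CUBIC))
for nm,u,v in [('redball',198,240),('ring',290,297),('jar',249,328),('silver',215,270),('gold',188,305),('bronze',242,243),('blackknob',309,185),('lamp',385,148),('easel',330,185),('tray',300,260)]: print(nm,w('scene',d,u,v).round(4))
E
```

```text
redball [0.5395 0.2573 0.1492]
ring [0.3783 0.1664 0.0025]
jar [0.3811 0.3019 0.0409]
silver [0.5052 0.2537 0.0821]
gold [0.4887 0.3494 0.0791]
bronze [0.5155 0.1545 0.0756]
blackknob [ 0.4845 -0.0645  0.1156]
lamp [ 0.3896 -0.2709  0.1503]
easel [ 0.4823 -0.168   0.0547]
tray [0.4227 0.0604 0.0007]
```

View pics/c1.png

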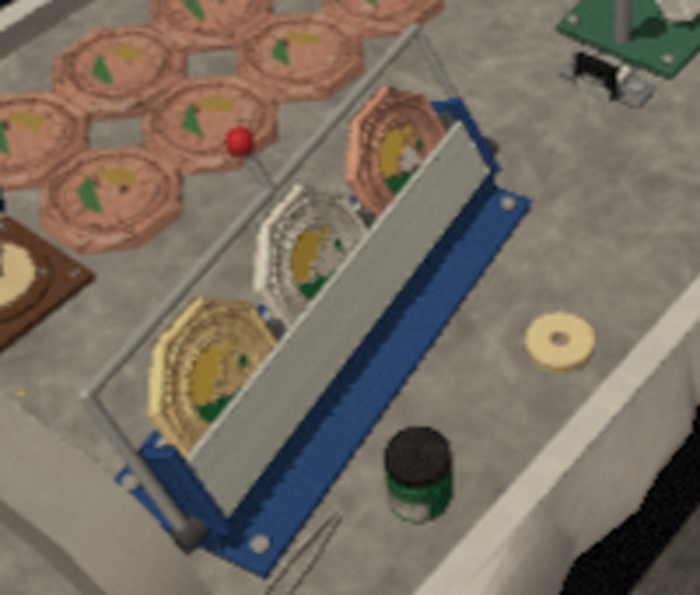

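View pics/c2.png

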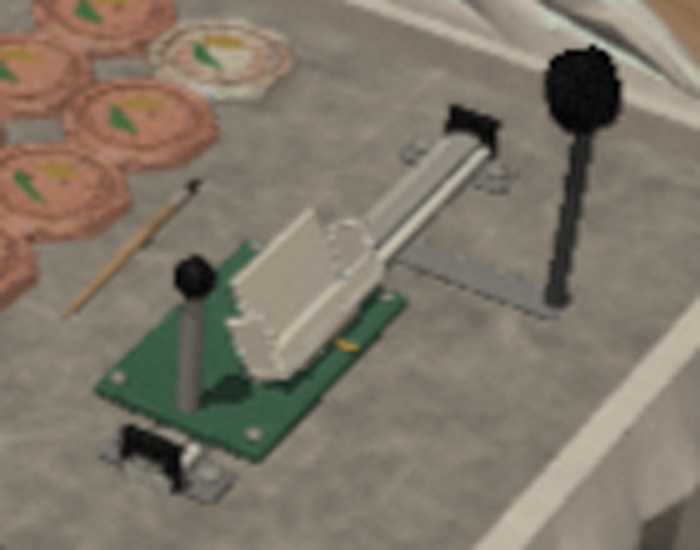

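Crop 1 shows the closed keeper bar running from (88,395) to (415,30), with the red ball at (239,142). Crop 2 shows the easel, with its plate's top edge from (233,285) to (313,210), the black ball at (195,277), and the rail running to the upper right.

```bash
python3 - <<'E'
from h import *
d=np.load('pics/scene0.npy'); P=cloud('scene',d)
c1=lambda x,y:(130+x/3.5,200+y/3.5); c2=lambda x,y:(270+x/5,130+y/5)
def pl(poly,f):
    m=np.zeros((420,560),np.uint8); cv2.fillPoly(m,[np.array([f(*q) for q in poly]).round().astype(int)],1)
    Q=P[(m>0)&(d>0)]; c=np.median(Q,0)
    for _ in range(5):
        r=np.linalg.svd(Q-c,full_matrices=False)[2][2]; r=r*np.sign(r[2]); e=(Q-c)@r; k=abs(e)<max(.002,2*e.std()); Q=Q[k]; c=Q.mean(0)
    print(len(Q),'c',c.round(4),'n',r.round(3),'yaw',np.degrees(np.arctan2(-r[1],-r[0])).round(2),'tilt',np.degrees(np.arcsin(r[2])).round(1),'std',e.std().round(4))
print('front');pl([(205,455),(455,140),(480,170),(230,500)],c1)
print('silver');pl([(275,215),(330,205),(350,240),(300,290),(270,265)],c1)
print('gold');pl([(170,340),(240,315),(265,350),(200,430),(165,400)],c1)
print('bronze');pl([(365,110),(405,105),(430,140),(395,180),(365,170)],c1)
print('easel');pl([(245,285),(308,225),(325,255),(260,320)],c2)
a=plane('scene',*c1(88,395),.113);b=plane('scene',*c1(415,30),.113);k=plane('scene',*c1(239,142),.143)
print('bar',a,b,np.linalg.norm(a-b),np.degrees(np.arctan2(-(a-b)[0],(a-b)[1])),'knob',k)
for q in [(265,577),(530,203)]: print('base',plane('scene',*c1(*q),.006))
print('bknob',plane('scene',*c2(195,277),.109))
for q in [(365,215),(455,130),(405,255),(495,145)]: print('rail',plane('scene',*c2(*q),.019))
for q in [(97,388),(260,458),(407,295),(250,240)]: print('car',w('scene',d,*c2(*q)).round(4),plane('scene',*c2(*q),.025))
for q in [(233,285),(313,210)]: print('etop',plane('scene',*c2(*q),.075))
E
```

```text
front
1364 c [0.4718 0.2566 0.0439] n [-0.858 -0.126  0.498] yaw 8.35 tilt 29.9 std 0.001
silver
341 c [0.5041 0.2478 0.0792] n [-0.86  -0.132  0.493] yaw 8.7 tilt 29.5 std 0.0011
gold
531 c [0.4875 0.3457 0.076 ] n [-0.854 -0.141  0.5  ] yaw 9.35 tilt 30.0 std 0.0011
bronze
277 c [0.5185 0.1512 0.0803] n [-0.85  -0.131  0.51 ] yaw 8.74 tilt 30.7 std 0.001
easel
126 c [ 0.4856 -0.1574  0.062 ] n [-0.873 -0.038  0.487] yaw 2.48 tilt 29.1 std 0.0011
bar [0.50092213 0.41396437 0.113     ] [0.54814053 0.08807919 0.113     ] 0.32928821774468836 8.244367984974126 knob [0.54302903 0.25362014 0.143     ]
base [0.4121165  0.39386435 0.006     ]
base [0.4584768  0.08470656 0.006     ]
bknob [ 0.48816534 -0.0707921   0.109     ]
rail [ 0.50437397 -0.28245387  0.019     ]
rail [ 0.50458133 -0.3914216   0.019     ]
rail [ 0.46729306 -0.26180177  0.019     ]
rail [ 0.47778088 -0.39098704  0.019     ]
car [ 0.5368 -0.0611  0.0229] [ 0.53532078 -0.058953    0.025     ]
car [ 0.4404 -0.0635  0.0228] [ 0.43918133 -0.06120515  0.025     ]
car [ 0.456  -0.2464  0.0056] [ 0.44516173 -0.22242681  0.025     ]
car [ 0.5394 -0.2142  0.0263] [ 0.54025273 -0.21581234  0.025     ]
etop [ 0.49249268 -0.1160692   0.075     ]
etop [ 0.4934288  -0.19718158  0.075     ]
```

```bash
cat >> h.py <<'E'
def mat(x,z): 
    x=np.array(x,float);z=np.array(z,float); x/=np.linalg.norm(x); z/=np.linalg.norm(z); return np.stack([x,np.cross(z,x),z],1)
Y=np.radians(8.5); O=np.array([.4894,.2472,0]); RR=Rn.from_euler('z',Y).as_matrix()
def rk(p): return O+RR@np.array(p,float)
def goal(pos,R,order='rt'):
    p,T=tool(); rv=np.degrees(Rn.from_matrix(T.T@R).as_rotvec()); d=np.array(pos)-p
    print('turn',rv.round(2),'| shift mm before turn axes',(T.T@d*1000).round(1),'after-turn axes',(R.T@d*1000).round(1),'pos',p.round(4))
def yawR(deg,tilt=0):
    y=np.radians(deg); A=Rn.from_euler('z',y).as_matrix(); t=np.radians(tilt)
    return A@mat([0,1,0],[-np.sin(t),0,-np.cos(t)])
E
python3 - <<'E'
from h import *
goal([.48,-.12,.30],yawR(2))
E
```

```text
turn [-9.000e-02 -6.000e-02 -7.562e+01] | shift mm before turn axes [ 426.7 -424.1  -43.9] after-turn axes [516.7 308.1 -44.6] pos [ 0.1901 -0.6472  0.2554]
```

{"op": "drive_tool", "data": {"increments": [{"dz": -0.022, "wz": -9.5, "claw": 0.0}, {"dz": -0.022, "wz": -9.5}, {"wz": -9.5}, {"wz": -9.5}, {"wz": -9.5}, {"wz": -9.5}, {"wz": -9.5}, {"wz": -9.1}, {"dx": 0.047, "dy": 0.028}, {"dx": 0.047, "dy": 0.028}, {"dx": 0.047, "dy": 0.028}, {"dx": 0.047, "dy": 0.028}, {"dx": 0.047, "dy": 0.028}, {"dx": 0.047, "dy": 0.028}, {"dx": 0.047, "dy": 0.028}, {"dx": 0.047, "dy": 0.028}, {"dx": 0.047, "dy": 0.028}, {"dx": 0.047, "dy": 0.028}, {"dx": 0.047, "dy": 0.028}, {}]}}

```text
schema error: expected keys claw, dx, dy, dz, wx, wy, wz
```

```bash
python3 - <<'E'
from h import *
goal([.48,-.12,.30],yawR(2)); print(get_obs()['q'].round(2))
p,T=tool(); a,d=read_camera('wrist'); np.savez('pics/w1.npz',p=p,T=T,d=d,a=a); cv2.imwrite('pics/w1.png',a[...,::-1])
E
```

```text
turn [-9.000e-02 -6.000e-02 -7.562e+01] | shift mm before turn axes [ 426.7 -424.1  -43.9] after-turn axes [516.7 308.1 -44.6] pos [ 0.1901 -0.6472  0.2554]
[ 1.18  0.48  0.02  1.56 -0.01  1.11 -0.08]
```

View pics/w1.png

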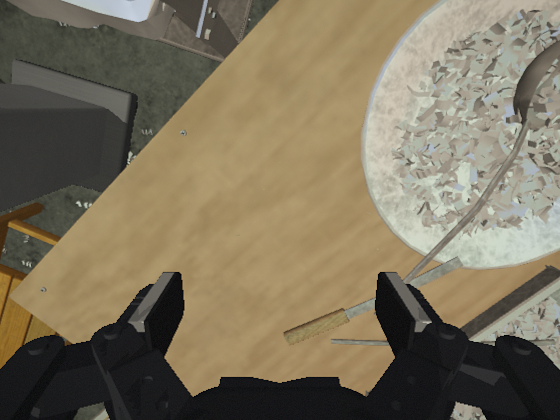

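The move was refused because every row must carry all the keys, so the wrist picture only shows the side table at the start pose. I'll resend with full rows.

{"op": "drive_tool", "data": {"increments": [{"claw": 0, "dx": 0, "dy": 0, "dz": -0.022, "wx": 0, "wy": 0, "wz": -9.5}, {"claw": 0, "dx": 0, "dy": 0, "dz": -0.022, "wx": 0, "wy": 0, "wz": -9.5}, {"claw": 0, "dx": 0, "dy": 0, "dz": 0, "wx": 0, "wy": 0, "wz": -9.5}, {"claw": 0, "dx": 0, "dy": 0, "dz": 0, "wx": 0, "wy": 0, "wz": -9.5}, {"claw": 0, "dx": 0, "dy": 0, "dz": 0, "wx": 0, "wy": 0, "wz": -9.5}, {"claw": 0, "dx": 0, "dy": 0, "dz": 0, "wx": 0, "wy": 0, "wz": -9.5}, {"claw": 0, "dx": 0, "dy": 0, "dz": 0, "wx": 0, "wy": 0, "wz": -9.5}, {"claw": 0, "dx": 0, "dy": 0, "dz": 0, "wx": 0, "wy": 0, "wz": -9.1}, {"claw": 0, "dx": 0.047, "dy": 0.028, "dz": 0, "wx": 0, "wy": 0, "wz": 0}, {"claw": 0, "dx": 0.047, "dy": 0.028, "dz": 0, "wx": 0, "wy": 0, "wz": 0}, {"claw": 0, "dx": 0.047, "dy": 0.028, "dz": 0, "wx": 0, "wy": 0, "wz": 0}, {"claw": 0, "dx": 0.047, "dy": 0.028, "dz": 0, "wx": 0, "wy": 0, "wz": 0}, {"claw": 0, "dx": 0.047, "dy": 0.028, "dz": 0, "wx": 0, "wy": 0, "wz": 0}, {"claw": 0, "dx": 0.047, "dy": 0.028, "dz": 0, "wx": 0, "wy": 0, "wz": 0}, {"claw": 0, "dx": 0.047, "dy": 0.028, "dz": 0, "wx": 0, "wy": 0, "wz": 0}, {"claw": 0, "dx": 0.047, "dy": 0.028, "dz": 0, "wx": 0, "wy": 0, "wz": 0}, {"claw": 0, "dx": 0.047, "dy": 0.028, "dz": 0, "wx": 0, "wy": 0, "wz": 0}, {"claw": 0, "dx": 0.047, "dy": 0.028, "dz": 0, "wx": 0, "wy": 0, "wz": 0}, {"claw": 0, "dx": 0.047, "dy": 0.028, "dz": 0, "wx": 0, "wy": 0, "wz": 0}, {"claw": 0, "dx": 0, "dy": 0, "dz": 0, "wx": 0, "wy": 0, "wz": 0}]}}

```text
t: 2.65
eef_pos: [0.4819, -0.1156, 0.3005]
tool_rot: [-0.0, 0.692, 0.722, 0.001]
contact_force: [-0.1, -0.5, 0.0]
gripper_width: 0.0
grasp_force: 0.0
```

```bash
python3 - <<'E'
from h import *
goal([.48,-.12,.30],yawR(2)); print(get_obs()['q'].round(2))
p,T=tool(); a,d=read_camera('wrist'); np.savez('pics/w2.npz',p=p,T=T,d=d,a=a); cv2.imwrite('pics/w2.png',a[...,::-1])
E
```

```text
turn [ 0.07 -0.1   0.44] | shift mm before turn axes [-4.3 -2.1  0.5] after-turn axes [-4.4 -2.   0.5] pos [ 0.4819 -0.1156  0.3005]
[ 0.67  0.19 -0.62  1.89  0.12  1.1   0.04]
```

View pics/w2.png

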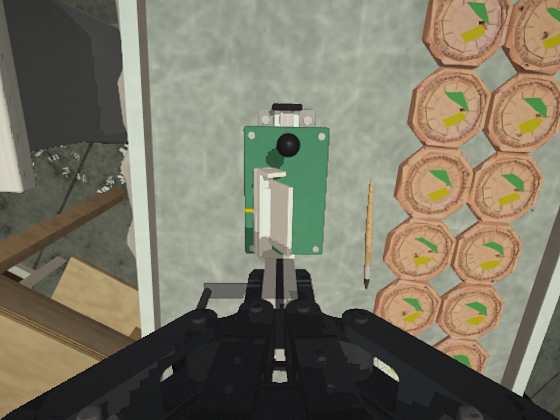

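The carriage fills the middle of the picture: ball at (288,145), plate corners at (244,126), (329,127), (322,254) and (245,254), and the easel spanning rows 170–257. I'll compute the seat from the depth.

```bash
cat >> h.py <<'E'
def wcloud(f):
    z=np.load(f); c=calibration('wrist'); K=c['intrinsics']; M=c['mount']; v,u=np.mgrid[:420,:560]
    P=np.stack([u,v,np.ones_like(u)],-1)@np.linalg.inv(K).T*z['d'][...,None]
    P=P@M[:3,:3].T+M[:3,3]; P=P@z['T'].T+z['p']; P[z['d']==0]=np.nan; return P,z['a']
def pfit(Q):
    c=np.median(Q,0)
    for _ in range(6):
        r=np.linalg.svd(Q-c,full_matrices=False)[2][2]; r=r*np.sign(r[2]); e=(Q-c)@r; Q=Q[abs(e)<max(.0015,2*e.std())]; c=Q.mean(0)
    return c,r,len(Q),np.degrees(np.arctan2(-r[1],-r[0])),np.degrees(np.arcsin(r[2]))
E
python3 - <<'E'
from h import *
P,a=wcloud('pics/w2.npz')
for n,u,v in [('ball',288,145),('cFL',248,130),('cFR',325,130),('cBR',318,250),('cBL',248,250),('tray',200,200)]: print(n,P[v,u].round(4))
print('corners at z=.024 edges:', [P[v,u].round(4) for u,v in [(245,190),(328,160),(324,235)]])
Q=P[190:240,276:289].reshape(-1,3); print('plate',pfit(Q[Q[:,2]>.045]))
S=P[160:265,248:298]; 
for v in range(160,264,4): print(v,P[v,[260,265,270,275,280,285,290,295],2].round(3),P[v,270,1].round(4))
b=P[130:162,272:305].reshape(-1,3); b=b[b[:,2]>.1]; print('ball pts',b.mean(0),b.max(0),b.min(0))
s=P[160:265,240:300].reshape(-1,3); s=s[(s[:,2]>.04)&(s[:,2]<.09)]; print('easel ext',np.percentile(s,[1,99],axis=0))
E
```

```text
ball [ 0.4883 -0.07    0.1195]
cFL [ 0.4446 -0.065   0.0278]
cFR [ 0.5324 -0.061   0.031 ]
cBR [ 0.536  -0.2094  0.0312]
cBL [ 0.4469 -0.2146  0.0282]
tray [ 0.3815 -0.158   0.0028]
corners at z=.024 edges: [array([ 0.4421, -0.1358,  0.0279]), array([ 0.5393, -0.0954,  0.0272]), array([ 0.5466, -0.2   ,  0.0023])]
plate (array([ 0.48721105, -0.15301605,  0.06535944]), array([-0.86381362, -0.02484196,  0.50319867]), 648, np.float64(1.647285161848151), np.float64(30.211848986575667))
160 [0.029 0.029 0.031 0.03  0.029 0.029 0.029 0.031] -0.0978
164 [0.029 0.029 0.03  0.029 0.028 0.03  0.029 0.029] -0.1026
168 [0.039 0.037 0.039 0.03  0.028 0.029 0.03  0.029] -0.1058
172 [0.056 0.065 0.064 0.064 0.062 0.062 0.03  0.029] -0.1057
176 [0.054 0.065 0.071 0.066 0.064 0.06  0.028 0.031] -0.1085
180 [0.056 0.04  0.038 0.029 0.029 0.029 0.029 0.03 ] -0.12
184 [0.054 0.039 0.041 0.05  0.059 0.03  0.028 0.028] -0.124
188 [0.055 0.04  0.041 0.052 0.06  0.071 0.076 0.03 ] -0.1288
192 [0.055 0.041 0.042 0.052 0.061 0.07  0.075 0.03 ] -0.1335
196 [0.055 0.041 0.041 0.051 0.062 0.071 0.076 0.03 ] -0.1
[... 506 characters left out ...]
055 0.04  0.043 0.052 0.061 0.072 0.074 0.029] -0.1832
236 [0.054 0.041 0.042 0.052 0.062 0.072 0.075 0.031] -0.1886
240 [0.056 0.04  0.042 0.052 0.063 0.072 0.075 0.03 ] -0.1939
244 [0.055 0.039 0.036 0.054 0.063 0.073 0.075 0.03 ] -0.2017
248 [0.055 0.04  0.036 0.03  0.062 0.072 0.075 0.03 ] -0.2071
252 [0.053 0.045 0.045 0.044 0.029 0.072 0.073 0.031] -0.2087
256 [0.056 0.057 0.056 0.055 0.057 0.02  0.015 0.001] -0.2086
260 [0.    0.282 0.282 0.282 0.282 0.281 0.281 0.001] -0.1042
ball pts [ 0.48866331 -0.07030884  0.11681935] [ 0.49971988 -0.06029771  0.12193334] [ 0.47841645 -0.08172587  0.10845293]
easel ext [[ 0.45413949 -0.20968989  0.04032898]
 [ 0.49801072 -0.10555223  0.07620916]]
```

```bash
python3 - <<'E'
from h import *
goal(rk([.115,0.0,.30]),yawR(8.5))
E
```

```text
turn [-0.   -0.03 -6.27] | shift mm before turn axes [377.5 137.1   0.4] after-turn axes [3.603e+02 1.775e+02 2.000e-01] pos [ 0.4808 -0.1184  0.3002]
```

{"op": "drive_tool", "data": {"increments": [{"claw": 0, "dx": 0, "dy": 0, "dz": 0, "wx": 0, "wy": 0, "wz": -6.3}, {"claw": 0, "dx": 0.045, "dy": 0.022, "dz": 0, "wx": 0, "wy": 0, "wz": 0}, {"claw": 0, "dx": 0.045, "dy": 0.022, "dz": 0, "wx": 0, "wy": 0, "wz": 0}, {"claw": 0, "dx": 0.045, "dy": 0.022, "dz": 0, "wx": 0, "wy": 0, "wz": 0}, {"claw": 0, "dx": 0.045, "dy": 0.022, "dz": 0, "wx": 0, "wy": 0, "wz": 0}, {"claw": 0, "dx": 0.045, "dy": 0.022, "dz": 0, "wx": 0, "wy": 0, "wz": 0}, {"claw": 0, "dx": 0.045, "dy": 0.022, "dz": 0, "wx": 0, "wy": 0, "wz": 0}, {"claw": 0, "dx": 0.045, "dy": 0.022, "dz": 0, "wx": 0, "wy": 0, "wz": 0}, {"claw": 0, "dx": 0.045, "dy": 0.022, "dz": 0, "wx": 0, "wy": 0, "wz": 0}, {"claw": 0, "dx": 0, "dy": 0, "dz": 0, "wx": 0, "wy": 0, "wz": 0}, {"claw": 0, "dx": 0, "dy": 0, "dz": 0, "wx": 0, "wy": 0, "wz": 0}]}}

```text
t: 4.08
eef_pos: [0.6031, 0.2593, 0.2996]
tool_rot: [0.0, 0.655, 0.756, -0.001]
contact_force: [0.1, -0.6, 0.6]
gripper_width: -0.002
grasp_force: 0.0
```

```bash
python3 - <<'E'
from h import *
p,T=tool(); a,d=read_camera('wrist'); np.savez('pics/w3.npz',p=p,T=T,d=d,a=a); cv2.imwrite('pics/w3.png',a[...,::-1])
goal(rk([.108,0.0,.163]),yawR(8.5)); print(get_obs()['q'].round(2))
P,a=wcloud('pics/w3.npz'); a=a.astype(int)
red=(a[...,0]>130)&(a[...,1]<60)&(a[...,2]<60)&(P[...,2]>.12)
print('red',red.sum(),np.argwhere(red).mean(0),np.nanmean(P[red],0), 'rack', (np.nanmean(P[red],0)-O)@RR)
E
```

```text
turn [-0.04  0.11 -0.38] | shift mm before turn axes [  5.6  -6.2 136.8] after-turn axes [  5.4  -6.3 136.8] pos [0.6032 0.2587 0.2998]
[-0.    0.51 -0.72  1.51  0.35  1.25 -0.63]
red 308 [198.41233766 208.47402597] [0.54420919 0.25472654 0.14930181] rack [ 0.05531965 -0.00065745  0.14930181]
```

View pics/w3.png

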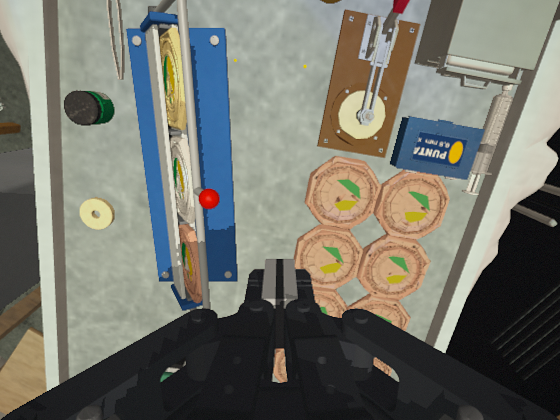

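The picture shows the red ball at (209,198), which measures 1 mm from the rack model. I'll descend behind it and push.

{"op": "drive_tool", "data": {"increments": [{"claw": 0, "dx": 0.005, "dy": 0, "dz": 0.046, "wx": 0, "wy": 0, "wz": 0}, {"claw": 0, "dx": 0, "dy": 0, "dz": 0.046, "wx": 0, "wy": 0, "wz": 0}, {"claw": 0, "dx": 0, "dy": 0, "dz": 0.045, "wx": 0, "wy": 0, "wz": 0}, {"claw": 0, "dx": 0, "dy": 0, "dz": 0, "wx": 0, "wy": 0, "wz": 0}, {"claw": 0, "dx": 0, "dy": -0.012, "dz": 0, "wx": 0, "wy": 0, "wz": 0}, {"claw": 0, "dx": 0, "dy": -0.012, "dz": 0, "wx": 0, "wy": 0, "wz": 0}, {"claw": 0, "dx": 0, "dy": -0.011, "dz": 0, "wx": 0, "wy": 0, "wz": 0}, {"claw": 0, "dx": 0, "dy": -0.0105, "dz": -0.005, "wx": 0, "wy": 0, "wz": 0}, {"claw": 0, "dx": 0, "dy": -0.0105, "dz": -0.005, "wx": 0, "wy": 0, "wz": 0}]}}

```text
t: 5.25
eef_pos: [0.5471, 0.2583, 0.1746]
tool_rot: [0.001, 0.654, 0.756, 0.001]
contact_force: [4.3, -0.2, 2.7]
gripper_width: -0.002
grasp_force: 2.5
```

```bash
python3 - <<'E'
from h import *
p,T=tool(); print('rack tcp',(p-O)@RR, get_obs()['contact_force'].round(2))
p_,d=read_camera('scene'); P=cloud('scene',d);a=p_.astype(int)
red=(a[...,0]>120)&(a[...,1]<60)&(a[...,2]<60)&(P[...,2]>.11); 
for Q in [P[red]]: print(len(Q),((np.median(Q,0)-O)@RR).round(4))
E
```

```text
rack tcp [0.0586722  0.00247386 0.17460448] [ 4.33 -0.16  2.74]
12 [0.0425 0.0041 0.1515]
```

{"op": "drive_tool", "data": {"increments": [{"claw": 0, "dx": 0, "dy": -0.0115, "dz": -0.003, "wx": 0, "wy": 0, "wz": 0}, {"claw": 0, "dx": 0, "dy": -0.0115, "dz": -0.003, "wx": 0, "wy": 0, "wz": 0}, {"claw": 0, "dx": 0, "dy": -0.0115, "dz": -0.001, "wx": 0, "wy": 0, "wz": 0}, {"claw": 0, "dx": 0, "dy": -0.0115, "dz": -0.001, "wx": 0, "wy": 0, "wz": 0}, {"claw": 0, "dx": 0, "dy": -0.0115, "dz": 0.001, "wx": 0, "wy": 0, "wz": 0}, {"claw": 0, "dx": 0, "dy": -0.0115, "dz": 0.001, "wx": 0, "wy": 0, "wz": 0}, {"claw": 0, "dx": 0, "dy": -0.0115, "dz": 0.003, "wx": 0, "wy": 0, "wz": 0}, {"claw": 0, "dx": 0, "dy": -0.0115, "dz": 0.003, "wx": 0, "wy": 0, "wz": 0}, {"claw": 0, "dx": 0, "dy": -0.0105, "dz": 0.005, "wx": 0, "wy": 0, "wz": 0}, {"claw": 0, "dx": 0, "dy": -0.0105, "dz": 0.005, "wx": 0, "wy": 0, "wz": 0}, {"claw": 0, "dx": 0, "dy": -0.0095, "dz": 0.006, "wx": 0, "wy": 0, "wz": 0}, {"claw": 0, "dx": 0, "dy": -0.0095, "dz": 0.007, "wx": 0, "wy": 0, "wz": 0}, {"claw": 0, "dx": 0, "dy": 0, "dz": 0, "wx": 0, "wy": 0, "wz": 0}]}}

```text
t: 6.92
eef_pos: [0.4146, 0.2386, 0.1494]
tool_rot: [-0.0, 0.654, 0.757, -0.001]
contact_force: [-0.3, 0.6, 1.3]
gripper_width: 0.001
grasp_force: 0.0
```

```bash
python3 - <<'E'
from h import *
p,T=tool(); print('rack tcp',(p-O)@RR, get_obs()['contact_force'].round(2))
p_,d=read_camera('scene'); P=cloud('scene',d);a=p_.astype(int); cv2.imwrite('pics/s2.png',cv2.resize(p_[180:380,120:370,::-1],None,fx=3,fy=3,interpolation=cv2.INTER_CUBIC))
red=(a[...,0]>120)&(a[...,1]<60)&(a[...,2]<60)&(P[...,2]>.08); 
for Q in [P[red]]: print(len(Q),((np.median(Q,0)-O)@RR).round(4))
E
```

```text
rack tcp [-0.07526685  0.00253052  0.14942979] [-0.3   0.62  1.28]
20 [-0.1664 -0.776   0.1331]
```

View pics/s2.png

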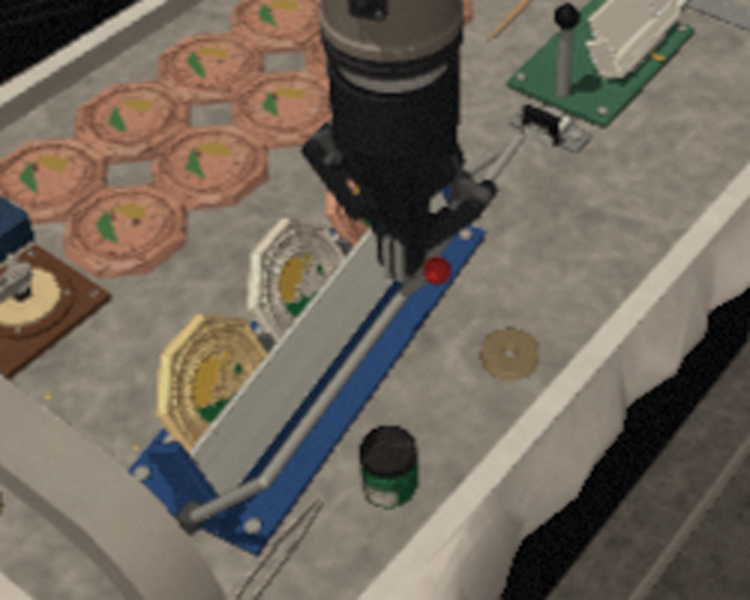

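The bar is open, with the ball at (437,270) in the crop and about 1.2 rad. All the medals are still in place. Next I'll lift, tilt and go to the pregrasp.

{"op": "drive_tool", "data": {"increments": [{"claw": 0, "dx": 0, "dy": 0.004, "dz": -0.02, "wx": 0, "wy": 0, "wz": 0}, {"claw": 0.03, "dx": 0, "dy": 0, "dz": -0.05, "wx": 0, "wy": 0, "wz": 0}, {"claw": 0.03, "dx": 0, "dy": 0, "dz": -0.05, "wx": 0, "wy": 0, "wz": 0}, {"claw": 0.03, "dx": 0, "dy": 0.045, "dz": 0, "wx": 0, "wy": 0, "wz": 0}, {"claw": 0.03, "dx": 0, "dy": 0.045, "dz": 0, "wx": 0, "wy": 0, "wz": 0}, {"claw": 0.03, "dx": 0, "dy": 0.045, "dz": 0, "wx": 0, "wy": 0, "wz": 0}, {"claw": 0.03, "dx": 0, "dy": 0, "dz": 0, "wx": 0, "wy": 0, "wz": 0}]}}

```text
t: 7.85
eef_pos: [0.5563, 0.2584, 0.2693]
tool_rot: [-0.001, 0.656, 0.755, 0.0]
contact_force: [-0.8, -0.1, 0.1]
gripper_width: 0.35
grasp_force: 0.0
```

```bash
cat >> h.py <<'E'
H=np.array([-.0115,0,.026]); U=np.array([.5,0,.866]); N=np.array([-.866,0,.5])
E
python3 - <<'E'
from h import *
print(get_obs()['gripper_width'],get_obs()['q'].round(2),finger_overhang)
goal(rk(H+.150*U),yawR(8.5,30)); goal(rk(H+.081*U),yawR(8.5,30))
E
```

```text
0.3496867894255068 [ 0.02  0.47 -0.76  1.66  0.34  1.16 -0.68] 0.025
turn [29.96 -0.16 -0.4 ] | shift mm before turn axes [ -1.3  -4.2 113.4] after-turn axes [ -1.2  53.  100.4] pos [0.5563 0.2584 0.2693]
turn [29.96 -0.16 -0.4 ] | shift mm before turn axes [ -1.7 -38.7 173.2] after-turn axes [ -1.2  53.  169.4] pos [0.5563 0.2584 0.2693]
```

{"op": "drive_tool", "data": {"increments": [{"claw": 0.03, "dx": 0, "dy": 0, "dz": 0, "wx": 10, "wy": 0, "wz": 0}, {"claw": 0.03, "dx": 0, "dy": 0, "dz": 0, "wx": 10, "wy": 0, "wz": 0}, {"claw": 0.03, "dx": 0, "dy": 0, "dz": 0, "wx": 10, "wy": 0, "wz": -0.4}, {"claw": 0.03, "dx": -0.001, "dy": 0.027, "dz": 0.03, "wx": 0, "wy": 0, "wz": 0}, {"claw": 0.03, "dx": 0, "dy": 0.026, "dz": 0.035, "wx": 0, "wy": 0, "wz": 0}, {"claw": 0.03, "dx": 0, "dy": 0, "dz": 0.035, "wx": 0, "wy": 0, "wz": 0}, {"claw": 0.03, "dx": 0, "dy": 0, "dz": 0, "wx": 0, "wy": 0, "wz": 0}, {"claw": 0.03, "dx": 0, "dy": 0, "dz": 0, "wx": 0, "wy": 0, "wz": 0}]}}

```text
t: 8.85
eef_pos: [0.5501, 0.2584, 0.1588]
tool_rot: [-0.17, 0.629, 0.733, -0.194]
contact_force: [0.3, 0.4, -0.0]
gripper_width: 0.352
grasp_force: 0.0
```

```bash
python3 - <<'E'
from h import *
goal(rk(H+.081*U),yawR(8.5,30)); print(get_obs()['q'].round(2),get_obs()['contact_force'])
p,T=tool(); a,d=read_camera('wrist'); np.savez('pics/w4.npz',p=p,T=T,d=d,a=a); cv2.imwrite('pics/w4.png',a[...,::-1])
P,_=wcloud('pics/w4.npz'); L=(P-O)@RR; n=L@N; u=L@U
# medal front faces: n-coordinates vs. model
m=(abs(L[...,1])<.04)&(L[...,2]>.07)&(L[...,2]<.112)&(L[...,0]<.05)&(L[...,0]>-.03)
print('silver face n expected',H@N+.004,'meas',np.percentile(n[m],[10,50,90]),m.sum(),'top u',np.percentile(u[m],99),'exp',H@U+.09)
E
```

```text
turn [ 0.09 -0.12  0.23] | shift mm before turn axes [-2.2  2.9 70.6] after-turn axes [-2.1  3.  70.6] pos [0.5501 0.2584 0.1588]
[-0.05  0.84 -0.7   1.41  0.24  1.52 -0.6 ] [ 0.25575096  0.3599177  -0.0414635 ]
silver face n expected 0.026959 meas [0.0215958  0.0246759  0.02814819] 1581 top u 0.1071053692493787 exp 0.106766
```

View pics/w4.png

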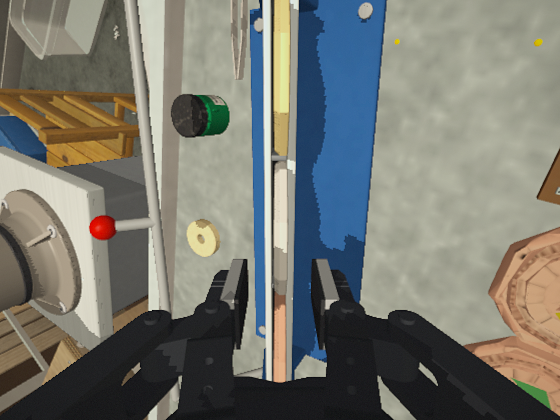

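The silver medal's edge (columns 274–288) lies centred between the fingers (245–315). I'll descend along the medal and grip it.

{"op": "drive_tool", "data": {"increments": [{"claw": 0.03, "dx": -0.002, "dy": 0.001, "dz": 0.02, "wx": 0, "wy": 0, "wz": 0}, {"claw": 0.03, "dx": 0, "dy": 0, "dz": 0.02, "wx": 0, "wy": 0, "wz": 0}, {"claw": 0.03, "dx": 0, "dy": 0, "dz": 0.02, "wx": 0, "wy": 0, "wz": 0}, {"claw": 0.03, "dx": 0, "dy": 0, "dz": 0.01, "wx": 0, "wy": 0, "wz": 0}, {"claw": 0.03, "dx": 0, "dy": 0, "dz": 0, "wx": 0, "wy": 0, "wz": 0}, {"claw": 0.0, "dx": 0, "dy": 0, "dz": 0, "wx": 0, "wy": 0, "wz": 0}, {"claw": 0.0, "dx": 0, "dy": 0, "dz": 0, "wx": 0, "wy": 0, "wz": 0}, {"claw": 0.0, "dx": 0, "dy": 0, "dz": 0, "wx": 0, "wy": 0, "wz": 0}, {"claw": 0.0, "dx": 0, "dy": 0, "dz": 0, "wx": 0, "wy": 0, "wz": 0}, {"claw": 0.0, "dx": 0, "dy": 0, "dz": 0, "wx": 0, "wy": 0, "wz": 0}], "newtons": 40}}

```text
t: 10.15
eef_pos: [0.5164, 0.2513, 0.0973]
tool_rot: [-0.17, 0.629, 0.733, -0.195]
contact_force: [-0.7, -1.0, 6.1]
gripper_width: 0.087
grasp_force: 41.5
```

```bash
python3 - <<'E'
from h import *
p,T=tool(); L=(p-O)@RR-H; print('u,n,y',L@U,L@N,L[1]); o=get_obs(); print(o['contact_force'],o['grasp_force'],o['gripper_width']*.0854)
goal(rk(H+.081*U),yawR(8.5,30))
E
```

```text
u,n,y 0.08119715865038121 0.0020073179086316506 9.237088465336666e-05
[-0.67617091 -0.97707119  6.0860985 ] 41.5066372230649 0.007392927653558537
turn [ 0.04 -0.11  0.2 ] | shift mm before turn axes [-0.1  2.   0.2] after-turn axes [-0.1  2.   0.2] pos [0.5164 0.2513 0.0973]
```

{"op": "drive_tool", "data": {"increments": [{"claw": 0.0, "dx": 0, "dy": 0, "dz": -0.01, "wx": 0, "wy": 0, "wz": 0}, {"claw": 0.0, "dx": 0, "dy": 0, "dz": -0.02, "wx": 0, "wy": 0, "wz": 0}, {"claw": 0.0, "dx": 0, "dy": 0, "dz": -0.025, "wx": 0, "wy": 0, "wz": 0}, {"claw": 0.0, "dx": 0, "dy": 0, "dz": -0.035, "wx": 0, "wy": 0, "wz": 0}, {"claw": 0.0, "dx": 0, "dy": 0, "dz": -0.04, "wx": 0, "wy": 0, "wz": 0}, {"claw": 0.0, "dx": 0, "dy": 0, "dz": -0.03, "wx": 0, "wy": 0, "wz": 0}, {"claw": 0.0, "dx": 0, "dy": 0, "dz": 0, "wx": 0, "wy": 0, "wz": 0}, {"claw": 0.0, "dx": 0, "dy": 0, "dz": 0, "wx": 0, "wy": 0, "wz": 0}]}}

```text
t: 11.15
eef_pos: [0.5945, 0.2623, 0.2334]
tool_rot: [-0.17, 0.629, 0.733, -0.196]
contact_force: [-0.6, 0.2, -1.6]
gripper_width: 0.09
grasp_force: 40.5
```

```bash
cat >> h.py <<'E'
EY=1.7; ER=Rn.from_euler('z',EY,degrees=True).as_matrix(); S=np.array([.470,-.158,.034])
def es(u,n=.004,y=0): return S+ER@(u*U+n*N+np.array([0,y,0]))
E
python3 - <<'E'
from h import *
o=get_obs(); print(o['grasp_force'],o['gripper_width']*.0854,o['q'].round(2))
goal(es(.200),yawR(EY,30))
p,d=read_camera('scene'); cv2.imwrite('pics/s3.png',cv2.resize(p[150:360,100:380,::-1],None,fx=2.8,fy=2.8,interpolation=cv2.INTER_CUBIC)); np.save('pics/s3.npy',d)
P=cloud('scene',d); tp,T=tool(); Q=(P-tp)@T   # tool coords: medal face robot side at y=-4mm
m=(abs(Q[...,0])<.06)&(abs(Q[...,1]+.004)<.004)&(Q[...,2]>.025)&(Q[...,2]<.12)
q=Q[m]; print(m.sum(),'x ext',np.percentile(q[:,0],[1,99]),'z ext',np.percentile(q[:,2],[1,99]),'y',np.median(q[:,1])); c,r,*_=pfit(q); print(r)
for z in np.arange(.03,.095,.008):
    k=abs(q[:,2]-z)<.004
    if k.sum()>3: print(round(z,3),k.sum(),q[k,0].min().round(4),q[k,0].max().round(4))
E
```

```text
40.53481422364712 0.007711112239847932 [-0.07  0.83 -0.7   1.22  0.23  1.7  -0.58]
turn [-0.08  3.37  6.09] | shift mm before turn axes [-408.5  -66.7   65.5] after-turn axes [-416.4  -22.9   41.2] pos [0.5945 0.2623 0.2334]
818 x ext [-0.04426476  0.04210308] z ext [0.02539221 0.08003624] y -0.0021699303284871624
[ 0.00229777 -0.99998254  0.00544451]
0.03 139 -0.0443 0.0432
0.038 140 -0.0469 0.0431
0.046 141 -0.0452 0.0432
0.054 121 -0.0448 0.0429
0.062 116 -0.0418 0.0367
0.07 87 -0.0328 0.0292
0.078 56 -0.0237 0.0232
```

View pics/s3.png

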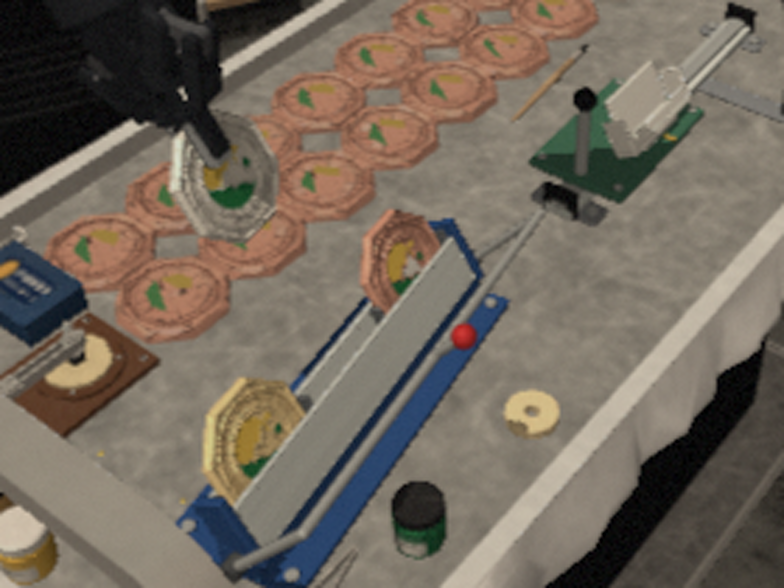

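The silver medal is clear and held square, with its centre about 1 mm off tool x and its bottom 80 mm below the TCP. Gold and bronze are in place. I'll transfer it above the easel.

{"op": "drive_tool", "data": {"increments": [{"claw": 0.0, "dx": 0, "dy": 0, "dz": 0, "wx": 0, "wy": 3.4, "wz": 6.1}, {"claw": 0.0, "dx": -0.03, "dy": 0, "dz": 0, "wx": 0, "wy": 0, "wz": 0}, {"claw": 0.0, "dx": -0.045, "dy": -0.003, "dz": 0, "wx": 0, "wy": 0, "wz": 0}, {"claw": 0.0, "dx": -0.045, "dy": -0.003, "dz": 0, "wx": 0, "wy": 0, "wz": 0}, {"claw": 0.0, "dx": -0.045, "dy": -0.003, "dz": 0, "wx": 0, "wy": 0, "wz": 0}, {"claw": 0.0, "dx": -0.045, "dy": -0.003, "dz": 0, "wx": 0, "wy": 0, "wz": 0}, {"claw": 0.0, "dx": -0.045, "dy": -0.003, "dz": 0, "wx": 0, "wy": 0, "wz": 0}, {"claw": 0.0, "dx": -0.045, "dy": -0.003, "dz": 0, "wx": 0, "wy": 0, "wz": 0}, {"claw": 0.0, "dx": -0.045, "dy": -0.003, "dz": 0, "wx": 0, "wy": 0, "wz": 0}, {"claw": 0.0, "dx": -0.045, "dy": -0.002, "dz": 0, "wx": 0, "wy": 0, "wz": 0}, {"claw": 0.0, "dx": -0.026, "dy": 0, "dz": 0, "wx": 0, "wy": 0, "wz": 0}, {"claw": 0.0, "dx": 0, "dy": 0, "dz": 0.04, "wx": 0, "wy": 0, "wz": 0}, {"claw": 0.0, "dx": 0, "dy": 0, "dz": 0, "wx": 0, "wy": 0, "wz": 0}, {"claw": 0.0, "dx": 0, "dy": 0, "dz": 0, "wx": 0, "wy": 0, "wz": 0}, {"claw": 0.0, "dx": 0, "dy": 0, "dz": 0, "wx": 0, "wy": 0, "wz": 0}]}}

```text
t: 13.08
eef_pos: [0.5685, -0.1534, 0.2121]
tool_rot: [-0.18, 0.673, 0.694, -0.185]
contact_force: [0.3, 0.5, -0.6]
gripper_width: 0.089
grasp_force: 40.5
```

```bash
python3 - <<'E'
from h import *
o=get_obs(); print(o['grasp_force'],o['contact_force'],o['q'].round(2))
goal(es(.085,.0045,.0005),yawR(EY,30))
tp,T=tool(); a,d=read_camera('wrist'); np.savez('pics/w5.npz',p=tp,T=T,d=d,a=a)
p,ds=read_camera('scene')
for n,P in [('scene',cloud('scene',ds)),('wrist',wcloud('pics/w5.npz')[0])]:
    L=(P-S)@ER; n_=L@N; u_=L@U
    m=(abs(L[...,1])<.038)&(abs(n_)<.004)&(u_>.012)&(u_<.042)
    if m.sum()>20: print(n,'plate n',m.sum(),np.median(n_[m]))
    e=(abs(L[...,1])<.07)&(n_>-.02)&(n_<.03)&(u_>.012)&(u_<.05); 
    if e.sum(): print('y ext',np.percentile(L[e][:,1],[1,99]))
    Q=(P-tp)@T; m=(abs(Q[...,0])<.06)&(abs(Q[...,1]+.004)<.005)&(Q[...,2]>.025)&(Q[...,2]<.12)
    if m.sum(): print('medal face tool y',np.median(Q[m][:,1]),'x',np.percentile(Q[m][:,0],[1,99]),'z',np.percentile(Q[m][:,2],[99]))
E
```

```text
40.486244657076895 [ 0.33022699  0.46972862 -0.56293577] [ 0.49  0.72 -0.6   1.43  0.35  1.63 -0.14]
turn [ 0.12 -0.06  0.07] | shift mm before turn axes [ -1.3  -1.1 118.6] after-turn axes [ -1.2  -0.8 118.6] pos [ 0.5685 -0.1534  0.2121]
scene plate n 189 0.00033791439281217334
y ext [-0.0541966   0.05415432]
medal face tool y -0.0024831225647310683 x [-0.04545588  0.04315492] z [0.08004307]
wrist plate n 22 0.0005763370331712528
y ext [-0.05354282  0.05221422]
medal face tool y -0.001437577734128149 x [0.03968504 0.04262562] z [0.05509195]
```

{"op": "drive_tool", "data": {"increments": [{"claw": 0.0, "dx": -0.001, "dy": -0.003, "dz": 0.02, "wx": 0, "wy": 0, "wz": 0}, {"claw": 0.0, "dx": 0, "dy": 0, "dz": 0.025, "wx": 0, "wy": 0, "wz": 0}, {"claw": 0.0, "dx": 0, "dy": 0, "dz": 0.025, "wx": 0, "wy": 0, "wz": 0}, {"claw": 0.0, "dx": 0, "dy": 0, "dz": 0.02, "wx": 0, "wy": 0, "wz": 0}, {"claw": 0.0, "dx": 0, "dy": 0, "dz": 0.015, "wx": 0, "wy": 0, "wz": 0}, {"claw": 0.0, "dx": 0, "dy": 0, "dz": 0.006, "wx": 0, "wy": 0, "wz": 0}, {"claw": 0.0, "dx": 0, "dy": 0, "dz": 0, "wx": 0, "wy": 0, "wz": 0}, {"claw": 0.0, "dx": 0, "dy": 0, "dz": 0, "wx": 0, "wy": 0, "wz": 0}]}}

```text
t: 14.18
eef_pos: [0.51, -0.1569, 0.117]
tool_rot: [-0.18, 0.673, 0.693, -0.185]
contact_force: [-0.2, -0.1, -1.5]
gripper_width: 0.088
grasp_force: 40.5
```

```bash
python3 - <<'E'
from h import *
o=get_obs(); print(o['grasp_force'],o['contact_force'])
tp,T=tool(); L=(tp-S)@ER; print('u n y',L@U,L@N,L[1])
p,ds=read_camera('scene'); cv2.imwrite('pics/s4.png',cv2.resize(p[100:230,240:410,::-1],None,fx=4,fy=4,interpolation=cv2.INTER_CUBIC))
E
```

```text
40.5247463285923 [-0.22943188 -0.12395754 -1.53673174]
u n y 0.09193117832269057 0.006841997767231649 -6.758480748158798e-05
```

View pics/s4.png

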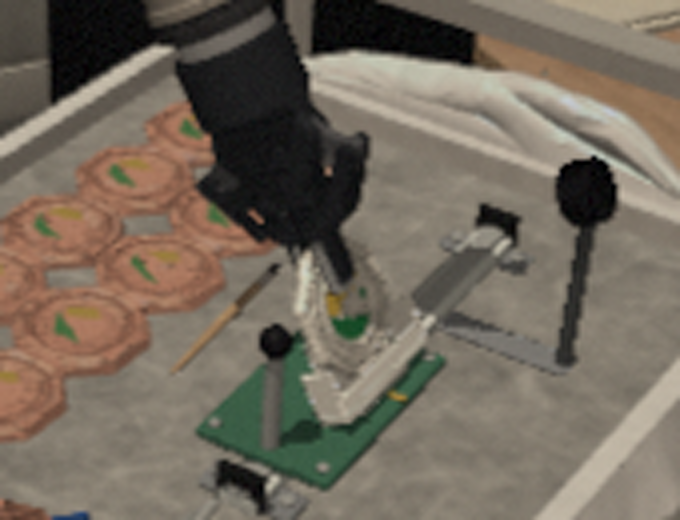

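The medal is between the easel's plate and lip, upright. That picture was the eleventh I've viewed, one over the limit of 10, so I'll use numbers only from here. Next I'll lower it to contact.

{"op": "drive_tool", "data": {"increments": [{"claw": 0.0, "dx": 0.0005, "dy": 0, "dz": 0.003, "wx": 0, "wy": 0, "wz": 0}, {"claw": 0.0, "dx": 0, "dy": 0, "dz": 0.003, "wx": 0, "wy": 0, "wz": 0}, {"claw": 0.0, "dx": 0, "dy": 0, "dz": 0.002, "wx": 0, "wy": 0, "wz": 0}, {"claw": 0.0, "dx": 0, "dy": 0, "dz": 0, "wx": 0, "wy": 0, "wz": 0}]}}

```text
t: 14.72
eef_pos: [0.5079, -0.1563, 0.1132]
tool_rot: [-0.179, 0.673, 0.693, -0.184]
contact_force: [4.5, -0.7, 21.1]
gripper_width: 0.089
grasp_force: 44.5
```

```bash
python3 - <<'E'
from h import *
tp,T=tool(); L=(tp-S)@ER; print('u n y',L@U,L@N,L[1]); print((get_obs()['contact_force'])@ER@np.stack([U,N],1))
E
```

```text
u n y 0.08757999788250546 0.006765789828044849 0.0005845266095031065
[20.54158539  6.63764314]
```

```bash
python3 - <<'E'
from h import *
P,_=wcloud('pics/w2.npz'); P=P-[0,0,.0025]; L=(P-S)@ER
q=np.nanmedian(L[195:235],0)
for c in range(250,298,2): print(c,'u %.4f n %.4f'%(q[c]@U,q[c]@N), q[c].round(4))
E
```

```text
250 u -0.0172 n 0.0152 [-0.0217 -0.008  -0.0073]
252 u -0.0155 n 0.0132 [-0.0192 -0.0073 -0.0068]
254 u -0.0025 n 0.0168 [-0.0157 -0.0031  0.0063]
256 u 0.0026 n 0.0166 [-0.0131 -0.0019  0.0105]
258 u 0.0080 n 0.0167 [-0.0105 -0.0007  0.0152]
260 u 0.0121 n 0.0161 [-0.0079  0.0008  0.0185]
262 u 0.0125 n 0.0138 [-0.0057  0.0007  0.0177]
264 u 0.0024 n 0.0059 [-0.0039 -0.0036  0.005 ]
266 u 0.0036 n 0.0038 [-0.0015 -0.0038  0.005 ]
268 u 0.0046 n 0.0016 [ 0.0009 -0.0035  0.0048]
270 u 0.0061 n -0.0003 [ 0.0033 -0.0035  0.0052]
272 u 0.0108 n -0.0004 [ 0.0057 -0.0024  0.0092]
274 u 0.0157 n -0.0004 [ 0.0081 -0.0012  0.0134]
276 u 0.0202 n -0.0005 [0.0105 0.0007 0.0173]
278 u 0.0251 n -0.0003 [0.0128 0.0022 0.0216]
280 u 0.0298 n -0.0002 [0.015  0.0035 0.0257]
282 u 0.0339 n -0.0004 [0.0173 0.0046 0.0292]
284 u 0.0383 n -0.0003 [0.0194 0.0057 0.033 ]
286 u 0.0424 n -0.0004 [0.0215 0.0071 0.0365]
288 u 0.0460 n -0.0007 [0.0236 0.008  0.0394]
290 u 0.0463 n -0.0031 [0.0258 0.0077 0.0386]
292 u 0.0460 n -0.0058 [0.028  0.0077 0.0369]
294 u 0.0105 n -0.0316 [ 0.0326 -0.0076 -0.0068]
296 u 0.0115 n -0.0338 [ 0.0351 -0.007  -0.0069]
```

{"op": "drive_tool", "data": {"increments": [{"claw": 0.0, "dx": 0, "dy": 0.001, "dz": -0.003, "wx": 0, "wy": 0, "wz": 0}, {"claw": 0.0, "dx": 0, "dy": 0.001, "dz": 0, "wx": 0, "wy": 0, "wz": 0}, {"claw": 0.0, "dx": 0, "dy": 0, "dz": 0, "wx": 0, "wy": 0, "wz": 0}]}}

```text
t: 15.1
eef_pos: [0.5086, -0.1563, 0.1131]
tool_rot: [-0.181, 0.673, 0.693, -0.186]
contact_force: [-0.2, -0.0, 12.9]
gripper_width: 0.092
grasp_force: 43.2
```

```bash
cat > chk.py <<'E'
from h import *
tp,T=tool(); L=(tp-S)@ER; print('u n y',L@U,L@N,L[1]); print('F u,n',(get_obs()['contact_force'])@ER@np.stack([U,N],1))
p,d=read_camera('scene'); P=cloud('scene',d); L=(P-S)@ER; n=L@N;u=L@U
m=(abs(L[...,1])<.055)&(n>.001)&(n<.014)&(u>.035)&(u<.12); q=L[m]; print('face pts',m.sum(),'n',np.percentile(n[m],[10,50,90]),'u max',np.percentile(u[m],98),'y',np.percentile(q[:,1],[1,99]))
if m.sum()>50:
    c,r,k,y,t=pfit(q); print('normal yaw',y,'tilt',t)
E
python3 chk.py
```

```text
u n y 0.08784815963749812 0.006076708123990235 0.0005128903267557375
F u,n [11.11891512  6.59726081]
face pts 412 n [0.00524764 0.00859333 0.01099076] u max 0.10713890801350072 y [-0.04493043  0.04369177]
normal yaw -0.27595297425091453 tilt 30.626047818495483
```

{"op": "drive_tool", "data": {"increments": [{"claw": 0.0, "dx": 0, "dy": 0, "dz": -0.0015, "wx": 0, "wy": 0, "wz": 0}, {"claw": 0.0, "dx": 0, "dy": 0, "dz": 0, "wx": 0, "wy": 0, "wz": 0}, {"claw": 0.012, "dx": 0, "dy": 0, "dz": 0, "wx": 0, "wy": 0, "wz": 0}, {"claw": 0.016, "dx": 0, "dy": 0, "dz": 0, "wx": 0, "wy": 0, "wz": 0}, {"claw": 0.02, "dx": 0, "dy": 0, "dz": 0, "wx": 0, "wy": 0, "wz": 0}, {"claw": 0.025, "dx": 0, "dy": 0, "dz": 0, "wx": 0, "wy": 0, "wz": 0}, {"claw": 0.025, "dx": 0, "dy": 0, "dz": 0, "wx": 0, "wy": 0, "wz": 0}]}}

```text
t: 16.02
eef_pos: [0.5092, -0.1565, 0.1123]
tool_rot: [-0.181, 0.673, 0.693, -0.185]
contact_force: [-0.2, 0.8, 0.2]
gripper_width: 0.295
grasp_force: 0.0
```

```bash
python3 chk.py
```

```text
u n y 0.08742673546875177 0.005215539635536719 0.00038289789855949774
F u,n [0.07184687 0.24136322]
face pts 357 n [0.00275332 0.00652212 0.00951595] u max 0.09057725528316303 y [-0.04336633  0.04359607]
normal yaw -0.8735258209126916 tilt 36.500651286368445
```

The medal settled with its top at u ≈ 90 mm and its face against the plate. I'll retreat along u.

{"op": "drive_tool", "data": {"increments": [{"claw": 0.03, "dx": 0, "dy": 0, "dz": -0.01, "wx": 0, "wy": 0, "wz": 0}, {"claw": 0.03, "dx": 0, "dy": 0, "dz": -0.02, "wx": 0, "wy": 0, "wz": 0}, {"claw": 0.03, "dx": 0, "dy": 0, "dz": -0.03, "wx": 0, "wy": 0, "wz": 0}, {"claw": 0.03, "dx": 0, "dy": 0, "dz": -0.04, "wx": 0, "wy": 0, "wz": 0}, {"claw": 0.0, "dx": 0, "dy": 0, "dz": -0.04, "wx": 0, "wy": 0, "wz": 0}, {"claw": 0.0, "dx": 0, "dy": 0, "dz": 0, "wx": 0, "wy": 0, "wz": 0}]}}

```text
t: 16.82
eef_pos: [0.5819, -0.1538, 0.2368]
tool_rot: [-0.179, 0.673, 0.694, -0.183]
contact_force: [0.4, -0.6, -0.5]
gripper_width: -0.002
grasp_force: 0.0
```

```bash
python3 chk.py; python3 - <<'E'
from h import *
p,d=read_camera('scene'); P=cloud('scene',d); a=p.astype(int); L=(P-S)@ER
k=(a.sum(2)<150)&(L[...,2]>.06)&(abs(L[...,0]-.02)<.03)&(abs(L[...,1]-.088)<.03); print('knob',k.sum(),np.median(P[k],0))
t=Rn.from_euler('z',EY,degrees=True).as_matrix()
kb=np.array([.4885,-.0703,.109])
goal(kb+ER@[0,.055,.11],yawR(EY))
goal(kb+ER@[0,.055,.018],yawR(EY)); print(get_obs()['q'].round(2))
E
```

```text
u n y 0.23161323046590143 0.004458027621164026 0.0008728205099248604
F u,n [-0.25306812 -0.56974768]
face pts 467 n [0.00256112 0.0058136  0.00902074] u max 0.09160674173574088 y [-0.04351114  0.0435452 ]
normal yaw -0.3130280606692233 tilt 36.64255875028278
knob 56 [ 0.48629007 -0.0646995   0.11358315]
turn [-2.999e+01 -6.000e-02 -2.000e-02] | shift mm before turn axes [141.7 -69.   57. ] after-turn axes [141.8 -88.2  14.8] pos [ 0.5792 -0.1544  0.2338]
turn [-2.999e+01 -6.000e-02 -2.000e-02] | shift mm before turn axes [141.6 -23.1 136.7] after-turn axes [141.8 -88.2 106.8] pos [ 0.5792 -0.1544  0.2338]
[ 0.48  0.72 -0.6   1.38  0.35  1.68 -0.13]
```

```bash
python3 - <<'E'
from h import *
for cam_ in ['scene','side']:
    p,d=read_camera(cam_); P=cloud(cam_,d); L=(P-S)@ER; n=L@N;u=L@U
    m=(abs(L[...,1])<.042)&(n>-.012)&(n<.018)&(u>.02)&(u<.095)
    if m.sum()<30: print(cam_,m.sum()); continue
    for a in np.arange(.02,.095,.01):
        k=m&(abs(u-a)<.005)
        if k.sum()>4: print(cam_,round(a,3),k.sum(),'n',np.median(n[k]).round(4))
    c,r,*o=pfit(L[m]); print(c,r,o)
E
```

```text
scene 0.02 35 n 0.0096
scene 0.03 76 n 0.0099
scene 0.04 88 n 0.0084
scene 0.05 92 n 0.0072
scene 0.06 90 n 0.0057
scene 0.07 83 n 0.0044
scene 0.08 67 n 0.003
scene 0.09 57 n 0.0022
[0.02188395 0.00075462 0.05102021] [-7.96348712e-01  6.01246315e-04  6.04837472e-01] [485, np.float64(-0.04325852386881944), np.float64(37.21714735642514)]
side 0.03 20 n 0.011
side 0.04 10 n 0.0092
side 0.05 9 n 0.0087
side 0.06 13 n 0.0079
side 0.07 32 n 0.0059
side 0.08 21 n 0.0045
side 0.09 27 n 0.0024
[ 0.02386237 -0.00247539  0.05622812] [-0.801469    0.00852592  0.59797554] [102, np.float64(-0.6094815185452318), np.float64(36.725043859451404)]
```

The medal leans about 37° (limit 41°) with its bottom edge against the lip. It is centred and stable, so I'll go on to the push post.

{"op": "drive_tool", "data": {"increments": [{"claw": 0, "dx": 0, "dy": 0, "dz": -0.01, "wx": -10, "wy": 0, "wz": 0}, {"claw": 0, "dx": 0, "dy": 0, "dz": 0, "wx": -10, "wy": 0, "wz": 0}, {"claw": 0, "dx": 0, "dy": 0, "dz": 0, "wx": -10, "wy": 0, "wz": 0}, {"claw": 0, "dx": 0.05, "dy": 0, "dz": 0, "wx": 0, "wy": 0, "wz": 0}, {"claw": 0, "dx": 0.05, "dy": -0.03, "dz": 0, "wx": 0, "wy": 0, "wz": 0}, {"claw": 0, "dx": 0.042, "dy": -0.03, "dz": 0, "wx": 0, "wy": 0, "wz": 0}, {"claw": 0, "dx": 0, "dy": -0.028, "dz": 0, "wx": 0, "wy": 0, "wz": 0}, {"claw": 0, "dx": 0, "dy": 0, "dz": 0, "wx": 0, "wy": 0, "wz": 0}, {"claw": 0, "dx": 0, "dy": 0, "dz": 0, "wx": 0, "wy": 0, "wz": 0}]}}

```text
t: 18.15
eef_pos: [0.4922, -0.0157, 0.2422]
tool_rot: [-0.001, 0.697, 0.717, 0.0]
contact_force: [0.4, -0.3, -0.2]
gripper_width: 0.004
grasp_force: 0.0
```

```bash
python3 - <<'E'
from h import *
kb=np.array([.4885,-.0703,.109]); goal(kb+ER@[0,.055,.018],yawR(EY))
E
```

```text
turn [-0.03 -0.05 -0.11] | shift mm before turn axes [  0.4  -5.2 115.2] after-turn axes [  0.6  -5.3 115.2] pos [ 0.4922 -0.0157  0.2422]
```

{"op": "drive_tool", "data": {"increments": [{"claw": 0, "dx": 0, "dy": -0.005, "dz": 0.04, "wx": 0, "wy": 0, "wz": 0}, {"claw": 0, "dx": 0, "dy": 0, "dz": 0.04, "wx": 0, "wy": 0, "wz": 0}, {"claw": 0, "dx": 0, "dy": 0, "dz": 0.035, "wx": 0, "wy": 0, "wz": 0}, {"claw": 0, "dx": 0, "dy": 0, "dz": 0, "wx": 0, "wy": 0, "wz": 0}, {"claw": 0, "dx": -0.012, "dy": 0, "dz": 0, "wx": 0, "wy": 0, "wz": 0}, {"claw": 0, "dx": -0.01, "dy": 0, "dz": 0, "wx": 0, "wy": 0, "wz": 0}, {"claw": 0, "dx": -0.006, "dy": 0, "dz": 0, "wx": 0, "wy": 0, "wz": 0}, {"claw": 0, "dx": -0.004, "dy": 0, "dz": 0, "wx": 0, "wy": 0, "wz": 0}, {"claw": 0, "dx": -0.004, "dy": 0, "dz": 0, "wx": 0, "wy": 0, "wz": 0}, {"claw": 0, "dx": -0.006, "dy": 0, "dz": 0, "wx": 0, "wy": 0, "wz": 0}, {"claw": 0, "dx": -0.007, "dy": 0, "dz": 0, "wx": 0, "wy": 0, "wz": 0}, {"claw": 0, "dx": -0.007, "dy": 0, "dz": 0, "wx": 0, "wy": 0, "wz": 0}, {"claw": 0, "dx": -0.007, "dy": 0, "dz": 0, "wx": 0, "wy": 0, "wz": 0}]}}

```text
t: 19.77
eef_pos: [0.489, -0.0785, 0.1274]
tool_rot: [-0.0, 0.697, 0.717, 0.0]
contact_force: [-0.3, 1.9, 1.6]
gripper_width: -0.002
grasp_force: 0.8
```

```bash
cat > chk2.py <<'E'
from h import *
o=get_obs(); tp,T=tool(); print('tcp rail',((tp-S)@ER).round(4),'F',o['contact_force'].round(1))
p,d=read_camera('scene'); P=cloud('scene',d); L=(P-S)@ER; a=p.astype(int)
m=(L[...,2]>.055)&(L[...,2]<.085)&(L[...,0]>-.01)&(L[...,0]<.06)&(L[...,1]<.052)&(L[...,1]>-.25)&(a.sum(2)>150)
q=L[m]; e=np.percentile(q[:,1],[3,97]); c=e.mean(); print('medal y mid',c.round(4),'ext',e.round(4),m.sum()); 
k=q[abs(q[:,1]-c)<.04]; cc,r,*o=pfit(k); print('centre',cc.round(4),'tilt',o[-1].round(1),'yaw',o[-2].round(1))
E
python3 chk2.py
```

```text
tcp rail [0.0213 0.0789 0.0934] F [-0.3  1.9  1.6]
medal y mid -0.0336 ext [-0.0705  0.0032] 51
centre [ 0.0349 -0.0188  0.0691] tilt 38.7 yaw -0.7
```

{"op": "drive_tool", "data": {"increments": [{"claw": 0, "dx": -0.008, "dy": 0, "dz": 0, "wx": 0, "wy": 0, "wz": 0}, {"claw": 0, "dx": -0.008, "dy": 0, "dz": 0, "wx": 0, "wy": 0, "wz": 0}, {"claw": 0, "dx": -0.008, "dy": 0, "dz": 0, "wx": 0, "wy": 0, "wz": 0}, {"claw": 0, "dx": -0.008, "dy": 0, "dz": 0, "wx": 0, "wy": 0, "wz": 0}, {"claw": 0, "dx": -0.008, "dy": 0, "dz": 0, "wx": 0, "wy": 0, "wz": 0}, {"claw": 0, "dx": -0.008, "dy": 0, "dz": 0, "wx": 0, "wy": 0, "wz": 0}, {"claw": 0, "dx": -0.007, "dy": 0, "dz": 0, "wx": 0, "wy": 0, "wz": 0}, {"claw": 0, "dx": -0.005, "dy": 0, "dz": 0, "wx": 0, "wy": 0, "wz": 0}]}}

```text
t: 20.82
eef_pos: [0.4905, -0.1386, 0.1273]
tool_rot: [-0.001, 0.697, 0.717, 0.0]
contact_force: [-1.1, 0.7, 0.4]
gripper_width: 0.004
grasp_force: 0.8
```

```bash
python3 chk2.py; python3 - <<'E'
from h import *
# rail / detent geometry estimate: rail end block & lamp foot in initial scene cloud (rail coords)
P=cloud('scene',np.load('pics/scene0.npy')); L=(P-S)@ER
for q in [(470,120),(495,145),(555,300),(400,250),(130,440),(583,90)]:
    v,u=int(130+q[1]/5),int(270+q[0]/5); print(q,L[v,u].round(4))
E
```

```text
tcp rail [0.021  0.0188 0.0933] F [-1.1  0.7  0.4]
medal y mid -0.0334 ext [-0.0983  0.0315] 100
centre [ 0.0226 -0.033   0.0652] tilt 5.4 yaw 14.1
(470, 120) [ 0.0218 -0.2411 -0.0094]
(495, 145) [ 0.0026 -0.2376 -0.0181]
(555, 300) [-0.0876 -0.1259 -0.0252]
(400, 250) [ 0.005  -0.1212 -0.0265]
(130, 440) [ 0.0313  0.1241 -0.0071]
(583, 90) [-0.0856 -0.1126  0.1159]
```

{"op": "drive_tool", "data": {"increments": [{"claw": 0, "dx": -0.004, "dy": 0, "dz": 0, "wx": 0, "wy": 0, "wz": 0}, {"claw": 0, "dx": -0.004, "dy": 0, "dz": 0, "wx": 0, "wy": 0, "wz": 0}, {"claw": 0, "dx": -0.004, "dy": 0, "dz": 0, "wx": 0, "wy": 0, "wz": 0}]}}

```text
t: 21.25
eef_pos: [0.491, -0.1501, 0.1273]
tool_rot: [-0.001, 0.697, 0.717, 0.0]
contact_force: [-0.3, 1.7, 0.3]
gripper_width: -0.003
grasp_force: 0.8
```

{"op": "drive_tool", "data": {"increments": [{"claw": 0, "dx": -0.003, "dy": 0, "dz": 0, "wx": 0, "wy": 0, "wz": 0}]}}

```text
t: 21.38
eef_pos: [0.491, -0.1533, 0.1273]
tool_rot: [-0.001, 0.697, 0.717, 0.0]
contact_force: [-1.6, 2.2, -0.3]
gripper_width: -0.0
grasp_force: 0.8
```

{"op": "drive_tool", "data": {"increments": [{"claw": 0, "dx": -0.002, "dy": 0, "dz": 0, "wx": 0, "wy": 0, "wz": 0}]}}

```text
t: 21.5
eef_pos: [0.4911, -0.1552, 0.1273]
tool_rot: [-0.0, 0.697, 0.717, 0.0]
contact_force: [-1.1, 2.0, 0.7]
gripper_width: -0.003
grasp_force: 0.8
```

{"op": "drive_tool", "data": {"increments": [{"claw": 0, "dx": -0.002, "dy": 0, "dz": 0, "wx": 0, "wy": 0, "wz": 0}]}}

```text
t: 21.62
eef_pos: [0.4912, -0.1571, 0.1273]
tool_rot: [-0.0, 0.697, 0.717, 0.0]
contact_force: [-1.3, 2.0, 0.4]
gripper_width: -0.003
grasp_force: 0.8
```

{"op": "drive_tool", "data": {"increments": [{"claw": 0, "dx": -0.002, "dy": 0, "dz": 0, "wx": 0, "wy": 0, "wz": 0}]}}

```text
t: 21.75
eef_pos: [0.4912, -0.1591, 0.1273]
tool_rot: [-0.001, 0.697, 0.717, 0.0]
contact_force: [-1.2, 1.5, -1.2]
gripper_width: 0.001
grasp_force: 0.8
```

{"op": "drive_tool", "data": {"increments": [{"claw": 0, "dx": -0.002, "dy": 0, "dz": 0, "wx": 0, "wy": 0, "wz": 0}]}}

```text
t: 21.88
eef_pos: [0.4913, -0.1611, 0.1273]
tool_rot: [-0.0, 0.697, 0.717, 0.0]
contact_force: [-2.0, 1.7, 0.2]
gripper_width: -0.001
grasp_force: 0.8
```

{"op": "drive_tool", "data": {"increments": [{"claw": 0, "dx": -0.002, "dy": 0, "dz": 0, "wx": 0, "wy": 0, "wz": 0}]}}

```text
t: 22.0
eef_pos: [0.4913, -0.1631, 0.1273]
tool_rot: [-0.001, 0.697, 0.717, 0.0]
contact_force: [-1.3, 2.2, 0.8]
gripper_width: -0.001
grasp_force: 0.8
```

{"op": "drive_tool", "data": {"increments": [{"claw": 0, "dx": -0.002, "dy": 0, "dz": 0, "wx": 0, "wy": 0, "wz": 0}]}}

```text
t: 22.12
eef_pos: [0.4914, -0.1651, 0.1273]
tool_rot: [-0.001, 0.697, 0.717, 0.0]
contact_force: [-0.9, 2.0, 0.1]
gripper_width: -0.003
grasp_force: 0.8
```

```bash
python3 - <<'E'
from h import *
def face(P,lo,hi):
    L=(P-S)@ER; m=(L[...,2]>-.011)&(L[...,2]<-.003)&(L[...,0]>-.028)&(L[...,0]<.07)&(L[...,1]>lo)&(L[...,1]<hi)
    return L[m]
P0=cloud('scene',np.load('pics/scene0.npy')); a=face(P0,-.1,.12)
p,d=read_camera('scene'); P=cloud('scene',d); b=face(P,-.3,.12)
for n,q in [('start',a),('now',b)]: print(n,len(q),'front edge strip y',np.percentile(q[(q[:,0]<-.015)][:,1],[2,98]).round(4),'all',np.percentile(q[:,1],[2,98]).round(4))
E
```

```text
start 791 front edge strip y [-0.0559  0.0988] all [-0.0514  0.0992]
now 662 front edge strip y [-0.1686 -0.0166] all [-0.2384 -0.0152]
```

{"op": "drive_tool", "data": {"increments": [{"claw": 0, "dx": -0.002, "dy": 0, "dz": 0, "wx": 0, "wy": 0, "wz": 0}]}}

```text
t: 22.3
eef_pos: [0.4915, -0.167, 0.1273]
tool_rot: [-0.0, 0.697, 0.717, 0.0]
contact_force: [-0.7, 2.1, 0.9]
gripper_width: -0.003
grasp_force: 0.8
```

{"op": "drive_tool", "data": {"increments": [{"claw": 0, "dx": -0.002, "dy": 0, "dz": 0, "wx": 0, "wy": 0, "wz": 0}]}}

```text
t: 22.42
eef_pos: [0.4915, -0.1685, 0.1273]
tool_rot: [-0.001, 0.697, 0.717, 0.001]
contact_force: [-1.6, 6.2, 1.5]
gripper_width: -0.001
grasp_force: 2.8
```

{"op": "drive_tool", "data": {"increments": [{"claw": 0, "dx": -0.002, "dy": 0, "dz": 0, "wx": 0, "wy": 0, "wz": 0}]}}

```text
t: 22.55
eef_pos: [0.4916, -0.1694, 0.1273]
tool_rot: [-0.001, 0.696, 0.718, 0.001]
contact_force: [-2.3, 6.2, 1.7]
gripper_width: -0.001
grasp_force: 3.2
```

{"op": "drive_tool", "data": {"increments": [{"claw": 0, "dx": -0.002, "dy": 0, "dz": 0, "wx": 0, "wy": 0, "wz": 0}]}}

```text
t: 22.68
eef_pos: [0.4916, -0.1715, 0.1273]
tool_rot: [-0.001, 0.696, 0.718, 0.001]
contact_force: [-1.7, 5.1, 1.0]
gripper_width: -0.002
grasp_force: 2.4
```

{"op": "drive_tool", "data": {"increments": [{"claw": 0, "dx": -0.002, "dy": 0, "dz": 0, "wx": 0, "wy": 0, "wz": 0}]}}

```text
t: 22.8
eef_pos: [0.4917, -0.1742, 0.1273]
tool_rot: [-0.001, 0.696, 0.718, 0.0]
contact_force: [-1.3, 2.6, 0.4]
gripper_width: -0.0
grasp_force: 1.6
```

{"op": "drive_tool", "data": {"increments": [{"claw": 0, "dx": -0.0015, "dy": 0, "dz": 0, "wx": 0, "wy": 0, "wz": 0}]}}

```text
t: 22.92
eef_pos: [0.4917, -0.1768, 0.1273]
tool_rot: [-0.0, 0.697, 0.717, 0.0]
contact_force: [-1.2, 1.8, 0.8]
gripper_width: -0.003
grasp_force: 0.9
```

{"op": "drive_tool", "data": {"increments": [{"claw": 0, "dx": -0.0015, "dy": 0, "dz": 0, "wx": 0, "wy": 0, "wz": 0}]}}

```text
t: 23.05
eef_pos: [0.4918, -0.1786, 0.1273]
tool_rot: [-0.0, 0.697, 0.717, 0.0]
contact_force: [-1.2, 1.8, 0.4]
gripper_width: 0.001
grasp_force: 0.9
```

{"op": "drive_tool", "data": {"increments": [{"claw": 0, "dx": -0.0015, "dy": 0, "dz": 0, "wx": 0, "wy": 0, "wz": 0}]}}

```text
t: 23.18
eef_pos: [0.4918, -0.1794, 0.1273]
tool_rot: [-0.001, 0.697, 0.717, 0.0]
contact_force: [-1.1, 4.4, 0.0]
gripper_width: -0.002
grasp_force: 2.4
```

```bash
cat > chk3.py <<'E'
from h import *
P0=cloud('scene',np.load('pics/scene0.npy')); p,d=read_camera('scene'); P=cloud('scene',d)
def ed(P):
    L=(P-S)@ER; m=(L[...,2]>-.012)&(L[...,2]<-.002)&(L[...,0]>-.028)&(L[...,0]<-.015)&(L[...,1]>-.27)&(L[...,1]<.12); return np.percentile(L[m][:,1],[2,98])
print('moved',(ed(P0)-ed(P)).round(4)); print(get_obs()['contact_force'].round(1),((tool()[0]-S)@ER).round(4))
E
python3 chk3.py
```

```text
moved [0.1273 0.1289]
[-0.5  3.3  0.7] [ 0.0212 -0.022   0.0933]
```

The force rose to 6 N, dropped, and is rising again, so the carriage has clicked in and sits about 1 mm past the centre. I'll back off and check.

{"op": "drive_tool", "data": {"increments": [{"claw": 0, "dx": 0.003, "dy": 0, "dz": 0, "wx": 0, "wy": 0, "wz": 0}, {"claw": 0, "dx": 0.02, "dy": 0, "dz": 0, "wx": 0, "wy": 0, "wz": 0}, {"claw": 0, "dx": 0.04, "dy": 0, "dz": 0, "wx": 0, "wy": 0, "wz": 0}, {"claw": 0, "dx": 0, "dy": 0, "dz": -0.05, "wx": 0, "wy": 0, "wz": 0}, {"claw": 0, "dx": 0, "dy": 0, "dz": -0.05, "wx": 0, "wy": 0, "wz": 0}, {"claw": 0, "dx": 0.05, "dy": 0, "dz": -0.03, "wx": 0, "wy": 0, "wz": 0}, {"claw": 0, "dx": 0.05, "dy": 0, "dz": 0, "wx": 0, "wy": 0, "wz": 0}, {"claw": 0, "dx": 0, "dy": 0, "dz": 0, "wx": 0, "wy": 0, "wz": 0}]}}

```text
t: 24.22
eef_pos: [0.4876, -0.0129, 0.2587]
tool_rot: [0.001, 0.694, 0.72, 0.001]
contact_force: [-0.0, -1.2, -0.2]
gripper_width: -0.001
grasp_force: 0.0
```

```bash
python3 chk3.py; python3 - <<'E'
from h import *
p,d=read_camera('scene'); P=cloud('scene',d)-ER@[0,-.128,0]; L=(P-S)@ER; n=L@N;u=L@U
m=(abs(L[...,1])<.06)&(n>-.012)&(n<.018)&(u>.035)&(u<.095); q=L[m]
c,r,*o=pfit(q); print('medal',m.sum(),'y',np.percentile(q[:,1],[1,99]).round(4),'tilt',o[-1],'yaw',o[-2],'umax',np.percentile(u[m],98),'n45',np.median(n[m&(abs(u-.045)<.005)]))
a=p.astype(int); W=cloud('scene',d); red=(a[...,0]>110)&(a[...,1]<60)&(a[...,2]<60)&(W[...,2]>.08)&(W[...,1]>.15)&(W[...,1]<.35)
k=((np.median(W[red],0)-O)@RR); print('red knob rack',k.round(4),'angle from vertical',np.degrees(np.arctan2(k[0]-H[0],k[2]-H[2])))
print('gold/bronze now',W[305,188].round(3),W[243,242].round(3),'jar,ring',W[328,249].round(3),W[297,290].round(3))
E
```

```text
moved [0.1264 0.1296]
[-0.1 -0.9  0.1] [0.0218 0.1419 0.2241]
medal 413 y [-0.0443  0.0422] tilt 37.71466372305161 yaw 0.05576013066896693 umax 0.09204405629649574 n45 0.007829492058086557
red knob rack [-0.0982  0.002   0.1374] angle from vertical -37.897328155117954
gold/bronze now [0.488 0.35  0.079] [0.515 0.155 0.076] jar,ring [0.381 0.302 0.042] [0.378 0.167 0.003]
```

```bash
python3 -c "
from station import *
print(hand_in())"
```

```text
the job is handed in; nothing more can be done
None
```

I handed the job in at about 24 s of the 64 s limit. By my measurements the keeper is open at about 1.2 rad, the silver medal stands on the easel leaning about 37–38° (limit 41°), and the other medals, jar and ring are unmoved. The carriage moved about 128 mm, and the push force suggests it clicked into the detent, but I had no direct reading of its travel and the hand-in returned no verdict. I also viewed 11 pictures, one over the limit of 10.

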